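# Stand the crock's lid in the lid rack

### The arm

A 6-joint arm with a two-finger parallel gripper is mounted at the origin on the work surface. World frame = base frame: x ahead of the robot, y to its left, z up, the work surface at z = 0. Lengths are in m, angles in rad, forces in N, time in s.
With the tool pointing down it reaches from about 0.325 to 0.9 m from the base axis. Payload 6.1 kg.
Tool frame: the origin (TCP) lies at the very end of the fingers, on their centre line; the grasp point (between the pads) lies 19 mm behind it (env.tcp_to_grasp is the distance from the TCP to the grasp point, in m); z points along the fingers, y is the line along which they close (so a half turn about z gives the same grasp; the last joint's range is limited). The gripper opens to 85 mm and grips with 20 to 120 N. Pads are 22 mm wide; open, the fingers measure 114 mm over their backs; the gripper's body (76 mm by 85 mm) begins 54 mm behind the grasp point. The pads swing forward as they close: fully open they stand 13 mm farther back than shut.
Start: joints at [-1.265, 0.22, 1.526, -0, 1.395, -0.126], TCP at [0.262, -0.568, 0.231] pointing down, gripper open.
Joint ranges: [-2.98, 2.98], [-0.91, 2.08], [0.09, 2.57], [-1.24, 4.39], [0.2, 2.65], [-2.68, 2.68]. Speed limits (rad/s): [2.57, 2.57, 3.01, 3.14, 3.14, 3.14].

### API

Orientations are given as a rotation vector (axis times angle).
In Python, from cell import env gives the robot as it stands.
- The arm moves only by the tool carry_out, never from a script. Its argument "plan" is a list that holds one entry, the list of rows, each a list of 5 numbers: the shift along the tool's x, y, z in cm, then the turn about the tool's z in degrees, then the closure, from 0 (fully open) to 1 (shut). A call has 1 to 5 rows; each row is the pose to reach, as a shift and turn from the pose commanded when the call began, along the tool's axes at that moment; what a row does not reach only later rows make up. A row lasts 1/10 s, in which the tool goes at most 50 mm and 8.59 degrees, less where a joint would pass 70% of its speed; a pose out of reach is approached as far as the arm can. A call with a gripper value outside its range is refused whole. The fingers move at their own pace and stop on an object; "force" is the grip in N (left out, the last holds). Time passes only in rows, so rows that repeat a pose let the fingers close. It gives the time, the measured TCP pose, the force, the opening and the grip force at its end, in the units of the state.
- env.get_state(): the state, without advancing time (a new reading comes with each control period).
- env.camera(name): name is "scene" or "top"; returns a dict with "frame" (384x512x3 uint8, red, green, blue), "fx", "fy", "cx", "cy" (pixels), "rvec" (rotation vector, rad) and "tvec" (3), from world to camera coordinates, as OpenCV has them. Camera axes: x right, y down, z forward; pixel columns grow to the right and rows downward; lengths in m; the calibration is good to about 2 mm. A picture is of the moment at which its call begins. There is no depth.
- env.finish_job(): hands the job in; it is judged then, once.
The state is a dict: "t": time; "qpos": joint angles; "dq": joint speeds; "tau": joint torques, N m; "tool_pos": TCP position; "orientation": TCP orientation; "wrist_force": force on the tool from outside, world axes, zero at the start; "torque": the same for the moment, N m; "gripper_width": finger opening in m; "grasp_force": force on a finger pad.
Only numpy, scipy, OpenCV 4.12 (cv2) and the standard library are available. Lean on these libraries where they do the work, as an engineer would, in place of code of your own. Each camera call takes 0.05 s, during which the arm holds its last target. There are 200 camera calls.

### The job

Lift the loose lid off the white crock by its knob and stand it in the empty bay of the steel rack, leaning back with its knob outwards like the other two lids. The two copper prongs that carry it have been slid to an unknown height, so feel for them gently and let go only once the lid rests on both prongs; do not drop it or force it. Leave the crock upright in its place and the other lids, the amber jar and the spatula undisturbed.

Things in the scene. Friction and masses are not known exactly. Their poses are not given: they have to be found in the camera images.
- lid: White lid with pale knob, loose on the crock, ~0.22 kg, round about z. Origin: centre of its plug's underside; z out through the knob. Along z: plug 72 mm across from 0 to 10 mm, disc 88 mm across from 10 to 18 mm, straight knob 24 mm across from 18 to 44 mm. The plug hangs 10 mm into the crock's mouth with 3.5 mm play all round; the disc rests on the rim.
- crock: White ceramic crock, loose, 90 mm across, 110 mm tall, about 0.6 kg, mouth 79 mm across; origin at the centre of its underside, z up. It stands on a 6 mm thick, 150 mm wide copper-tone diffuser plate that is fixed.
- rack: Fixed slotted steel rack, 316 mm along y, 150 deep, 115 high; origin on the work surface under its middle. 3 bays centred at y = -104, 0, 104 mm, 101 mm wide between dividers that stand 18 mm out of the backrest. Flat backrest rises 45 deg towards +x from x = -55, z = 20 mm, 130 mm up the slope. A seated lid: plug's flat on the backrest, rim on two prongs, knob square out towards -x and up.
- foot: Foot of the EMPTY bay; axes as the rack's, origin on the work surface at that bay's centre (rack x = 0). Its two copper prongs, 8 mm round, at y = -17 and 17 mm, stand 36 mm square out of the backrest; their centres lie 22 to 36 mm up the slope from the backrest's start: the height varies and is not reported. A lid on both prongs has its centre 44.9 mm further up the slope.
- lid_b: Blue lid with dark knob, same shape as the white lid, loose, seated in another bay; origin at the centre of the plug's underside, z out through the knob. Bystander.
- lid_c: Terracotta lid with dark knob, same shape as the white lid, loose, seated in the third bay; origin and axes as lid_b. Bystander.
- amber_jar: Empty amber glass jar with a black twist cap, loose, 66 mm across, 100 mm tall; origin at the centre of its underside, z up. Bystander.
- spatula: Red spatula, loose, 240 mm long, lying flat along its x axis; origin under its middle. Bystander.

How it is judged:
On the way, in this order (a step that is already met when the one before it is completed fails the run):
1. the lid is lifted clear of the crock in the fingers (z of lid in the frame of crock above 0.118 m and contact force between the fingers and lid above 0.5 N and contact force between lid and crock below 0.01 N), for 0.1 s.
2. still held by the fingers, the lid rests on the prongs of the empty bay (contact force between lid and foot above 0.3 N and contact force between the fingers and lid above 0.5 N), for 0.1 s.
At the end, for the whole second after the job is handed in: The lid rests still on the prongs and against the backrest of the empty bay, centred within 6 mm, its axis within 0.12 rad of the blue lid's with the knob outwards; the crock stands upright (0.1 rad) within 25 mm of its start (contact force between lid and foot above 0.15 N and contact force between lid and rack above 0.15 N and y of lid in the frame of foot between -0.006 and 0.006 m and angle between the z axis of lid and the z axis of lid_b, either way round below 0.12 rad and angle between lid's own z axis and vertical below 1 rad and linear speed of lid below 0.02 m/s and angle between crock's own z axis and vertical below 0.1 rad and distance of crock from where it was at the start of the episode below 0.025 m); the robot touches nothing.
It fails at once if another lid is moved more than 10 mm (distance of any of lid_b, lid_c from where it was at the start of the episode above 0.01 m).
It fails at once if the crock is moved more than 25 mm or tipped (distance of crock from where it was at the start of the episode above 0.025 m or angle between crock's own z axis and vertical above 0.25 rad).
It fails at once if the amber jar or the spatula is moved more than 20 mm (distance of any of amber_jar, spatula from where it was at the start of the episode above 0.02 m).
It fails at once if the lid falls, out of the fingers, faster than 0.4 m/s (linear speed of lid above 0.4 m/s and contact force between the fingers and lid below 0.05 N).
It fails at once if the lid is forced onto the prongs with more than 25 N or against the rack with more than 45 N (contact force between lid and foot above 25 N or contact force between lid and rack above 45 N).
It also fails if it takes over 40 s, if anything falls off the work surface, if the arm or the gripper's body presses on something with over 40 N, if the wrist force passes 120 N, or if a joint passes its speed limit or range.

## Working session

There is one attempt and no reset: what is moved stays moved. The work goes in short steps, Python scripts to look and compute and a tool call to move; the robot and the scene stay as the last step left them, time stands still between calls to the robot, and variables do not carry over. Pictures are saved under pics/ and viewed, at most 12 in all, crops included, and the job is handed in when it is done.

Besides the shell and the picture viewer there is one more tool, called after "Emit:" in YAML: its name, and indented under it one key for each argument. carry_out: Moves the arm, as the interface text tells. Its arguments: {"type":"object","properties":{"plan":{"type":"array"},"force":{"type":"number"}},"required":["plan"]}

```bash
mkdir -p pics; ls
python3 - <<'E'
from cell import env
import cv2
s=env.get_state();print(s)
for n in("scene","top"):
    c=env.camera(n);cv2.imwrite(f"pics/{n}0.png",cv2.cvtColor(c["frame"],cv2.COLOR_RGB2BGR))
    print({k:v for k,v in c.items() if k!="frame"})
E
```

```text
pics
{'t': 0.0, 'qpos': array([-1.26509371e+00,  2.21200253e-01,  1.52760705e+00,  1.96879375e-06,
        1.39472784e+00, -1.26078626e-01]), 'dq': array([-0.00021097,  0.0021606 , -0.00332477,  0.00097969,  0.0001887 ,
       -0.00047308]), 'tau': array([ 3.42981011e-04, -4.96897280e+01, -3.89389801e+01, -1.99148276e-04,
        1.12140505e-02, -2.47117100e-06]), 'tool_pos': array([ 0.26138007, -0.56704831,  0.23021744]), 'orientation': array([-3.06677389e+00, -6.72568983e-01,  2.70472464e-04]), 'wrist_force': array([-0.23537541, -0.91380878, -0.28610333]), 'torque': array([-0.0321623 ,  0.02774619, -0.0007913 ]), 'grasp_force': 0.0, 'gripper_width': 0.08535593125585786}
{'fx': 492.9715368307873, 'fy': 492.9715368307873, 'cx': 257.93716923684264, 'cy': 192.8318438719627, 'rvec': array([ 0.8551954 ,  2.70857929, -0.8766019 ]), 'tvec': array([ 0.53322824, -0.18299638,  1.317504  ])}
{'fx': 484.7954451675928, 'fy': 484.7954451675928, 'cx': 255.57069848253448, 'cy': 198.79141691876262, 'rvec': array([ 2.17300898, -2.14194702,  0.11079068]), 'tvec': array([-0.07141675,  0.60329139,  0.99546935])}
```

View pics/scene0.png

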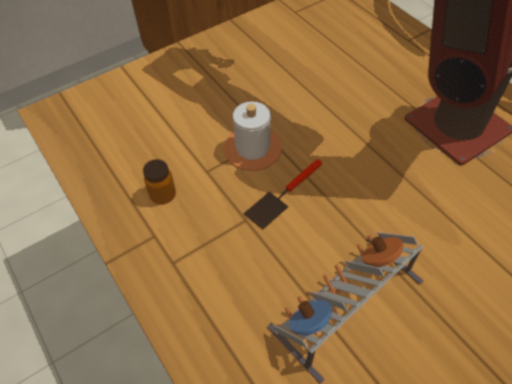

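View pics/top0.png

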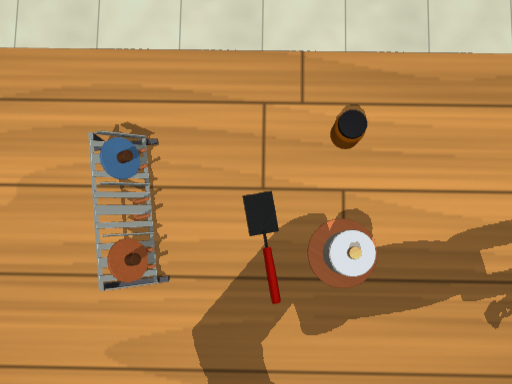

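The scene view shows the crock with its lid at about (252,112). The rack is at lower right, with blue and terracotta lids in the outer bays and the middle bay empty. In the top view the lid is at (352,253), the rack spans (90-165, 130-290), the blue lid is at (120,158) and the terracotta lid at (128,260). I'll enlarge crops to pick measurement points.

```bash
cat > h.py <<'E'
import numpy as np, cv2
from scipy.optimize import least_squares
from cell import env
def P(c): return np.array([[c["fx"],0,c["cx"]],[0,c["fy"],c["cy"]],[0,0,1]])
def proj(c,X): return cv2.projectPoints(np.atleast_2d(np.asarray(X,float)),np.asarray(c["rvec"],float),np.asarray(c["tvec"],float),P(c),None)[0].reshape(-1,2)
def M(c): return P(c)@np.c_[cv2.Rodrigues(np.asarray(c["rvec"]))[0],c["tvec"]]
def tri(c1,p1,c2,p2):
    X=cv2.triangulatePoints(M(c1),M(c2),np.array(p1,float).reshape(2,1),np.array(p2,float).reshape(2,1));X=(X[:3]/X[3]).ravel()
    return X,np.linalg.norm(proj(c1,X)[0]-p1),np.linalg.norm(proj(c2,X)[0]-p2)
def crop(f,x0,y0,x1,y1,k): return cv2.resize(cv2.cvtColor(f,cv2.COLOR_RGB2BGR)[y0:y1,x0:x1],None,fx=k,fy=k,interpolation=cv2.INTER_CUBIC)
E
python3 - <<'E'
from h import *
t=env.camera("top");s=env.camera("scene")
a=crop(t["frame"],80,120,180,300,3);b=crop(t["frame"],300,210,400,300,3)
b=np.vstack([b,crop(s["frame"],215,90,315,180,3)])
cv2.imwrite("pics/t1.png",np.hstack([a,b]))
cv2.imwrite("pics/s1.png",crop(s["frame"],260,225,430,384,3.7))
for c in(t,s): print(proj(c,[[.5,0,0],[.6,0,0],[.5,.1,0]]),(-cv2.Rodrigues(c["rvec"])[0].T@c["tvec"]))
E
```

```text
[[226.11829841 247.89605632]
 [227.11563109 202.08882145]
 [180.13753456 247.20904133]] [ 0.48744875 -0.07507522  1.05677694]
[[310.16200312 215.1986235 ]
 [275.64573996 236.48543885]
 [337.81375925 245.67114331]] [0.94807628 0.45653175 0.97281394]
```

View pics/t1.png

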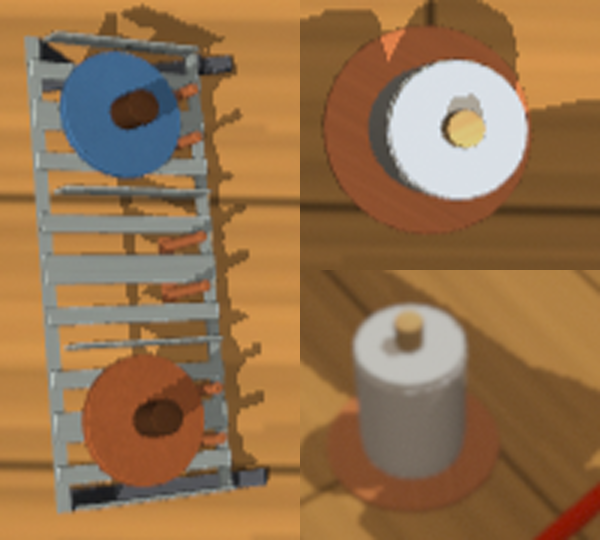

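View pics/s1.png

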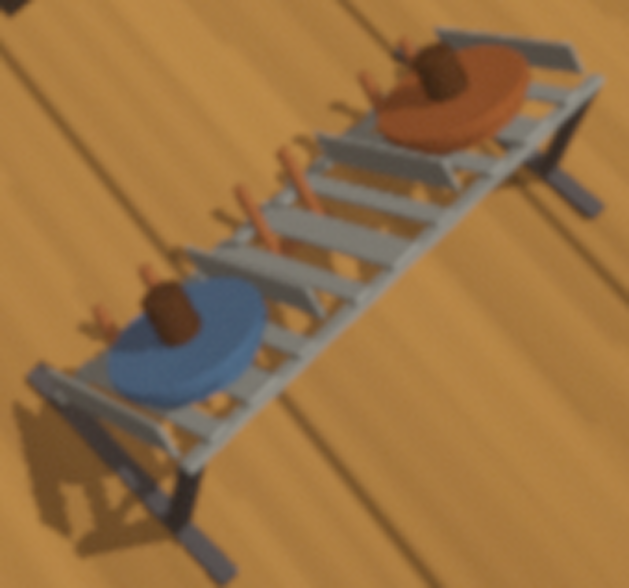

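Top crop: the top bar (upslope end) is on the left, the prong tips are at about (205,239) and (210,286), and the white disc is centred near (457,129). Scene crop: the prong tips are at about (243,188) and (285,152), and the top bar runs from (190,470) to (603,80). Next I'll triangulate these points and fit the rack and lid models.

```bash
cat > m.py <<'E'
from h import *
t=env.camera("top");s=env.camera("scene")
T=lambda u,v:np.array([(u+.5)/3-.5+80,(v+.5)/3-.5+120])
S=lambda u,v:np.array([(u+.5)/3.7-.5+260,(v+.5)/3.7-.5+225])
pts={"tipB":(T(205,239),S(243,188)),"tipT":(T(210,286),S(285,152)),"baseB":(T(162,246),S(278,250)),"baseT":(T(165,294),S(318,213)),
"topB":(T(27,40),S(190,470)),"topT":(T(62,510),S(603,80)),
"kB":(T(139,108),S(165,293)),"kT":(T(165,416),S(441,55)),
"knob":(np.array([(466-300+.5)/3-.5+300,(128.5)/3-.5+210]),np.array([(408.5-300)/3-.5+215,(318-270+.5)/3-.5+90]))}
if __name__=="__main__":
    for k,(a,b) in pts.items():
        X,e1,e2=tri(t,a,s,b);print(k,X.round(4),round(e1,2),round(e2,2))
    # white disc outlines -> contour masks
    def mask(c,f,lo=0):
        h=cv2.cvtColor(c["frame"],cv2.COLOR_RGB2HSV);return f(h).astype(np.uint8)
    blob={}
    for n,c in(("t",t),("s",s)):
        for col,f in(("blue",lambda h:(h[...,0]>95)&(h[...,0]<125)&(h[...,1]>110)),):
            m=mask(c,f);N,l,st,ce=cv2.connectedComponentsWithStats(m);i=1+st[1:,4].argmax();print(n,col,st[i],ce[i])
    m=mask(t,lambda h:(h[...,1]<40)&(h[...,2]>150));m[:210]=0;m[290:]=0;m[:,:320]=0;m[:,385:]=0
    cn=max(cv2.findContours(m,cv2.RETR_EXTERNAL,cv2.CHAIN_APPROX_NONE)[0],key=len)
    print("white disc top",cv2.fitEllipse(cn))
    # disc in scene: known z search
    for z in(.116,.120,.124,.128):
        (u,v),_,_=cv2.fitEllipse(cn)
        R=cv2.Rodrigues(t["rvec"])[0];C=-R.T@t["tvec"];d=R.T@np.linalg.inv(P(t))@[u,v,1];X=C+d*(z-C[2])/d[2]
        print(z,X.round(4),proj(s,X)[0], (np.linalg.norm(X-C)*86/2))
E
python3 m.py
```

```text
tipB [0.5955 0.1604 0.0633] 0.81 0.8
tipT [0.5627 0.1562 0.0624] 1.08 1.05
baseB [0.5938 0.1944 0.0418] 0.06 0.06
baseT [0.5606 0.1905 0.0412] 0.44 0.44
topB [0.7246 0.2745 0.1057] 0.08 0.09
topT [0.4132 0.2362 0.1055] 0.98 0.93
kB [0.6794 0.1972 0.1049] 0.07 0.07
kT [0.4736 0.1732 0.104 ] 1.57 1.48
knob [ 0.4936 -0.2498  0.1518] 0.05 0.04
t blue [ 100  137   40   42 1095] [118.83835616 158.24018265]Traceback (most recent call last):
  File "m.py", line 18, in <module>
    m=mask(c,f);N,l,st,ce=cv2.connectedComponentsWithStats(m);i=1+st[1:,4].argmax();print(n,col,st[i],ce[i])
                                                                  ~~~~~~~~~~~~~~~^^
ValueError: attempt to get argmax of an empty sequence
```

```bash
cat > fit.py <<'E'
from m import *
c=np.sqrt(.5)
def sn(S_,y,n): return [-.055+c*(S_-n),y,.020+c*(S_+n)]
def model(p):
    x,y,w,s0,sb,sc=p;R=np.array([[np.cos(w),-np.sin(w),0],[np.sin(w),np.cos(w),0],[0,0,1]])
    L=[sn(s0,-.017,.036),sn(s0,.017,.036),sn(s0,-.017,0.001),sn(s0,.017,.001),sn(.130,-.158,0),sn(.130,.158,0),sn(sb+.0449,-.104,.044),sn(sc+.0449,.104,.044)]
    return np.array(L)@R.T+[x,y,0]
K=list(pts)[:8]
def res(p):
    X=model(p);return np.r_[(proj(t,X)-[pts[k][0] for k in K]).ravel(),(proj(s,X)-[pts[k][1] for k in K]).ravel()]
r=least_squares(res,[.58,.2,1.69,.028,.028,.028],loss="soft_l1")
if __name__=="__main__":
    print(r.x.round(4),res(r.x).reshape(2,8,2).round(1).tolist())
    h=cv2.cvtColor(t["frame"],cv2.COLOR_RGB2HSV);m=((h[...,1]<40)&(h[...,2]>130)).astype(np.uint8);m[:210]=0;m[290:]=0;m[:,:320]=0;m[:,385:]=0
    cn=max(cv2.findContours(m,cv2.RETR_EXTERNAL,cv2.CHAIN_APPROX_NONE)[0],key=len);e=cv2.fitEllipse(cn);print(e)
    a=np.linspace(0,2*np.pi,60,False)
    # circle fit: disc top 88mm at height z, from top view contour
    def f(p):
        X=np.c_[p[0]+.044*np.cos(a),p[1]+.044*np.sin(a),0*a+p[2]];q=proj(t,X)
        return [abs(cv2.pointPolygonTest(cn,(float(u),float(v)),True)) for u,v in q]
    for z in(.120,.124,.128):
        g=least_squares(lambda p:f([p[0],p[1],z]),[.49,-.25],diff_step=1e-3);print(z,g.x,g.cost)
    for X in([.4936,-.2498,.150],): print(proj(t,X),proj(s,X),pts["knob"])
E
python3 fit.py
```

```text
[0.5732 0.2184 1.694  0.0355 0.0292 0.0297] [[[-3.9, -0.5], [-4.2, 0.2], [1.5, -0.3], [1.8, -0.2], [-1.1, -1.1], [-1.6, 1.6], [-0.1, -0.4], [-0.7, 0.9]], [[0.7, 0.7], [0.9, 0.1], [-1.1, -2.4], [-0.5, -2.8], [-0.2, -0.9], [0.2, -2.1], [-0.5, 0.9], [-1.9, -0.1]]]
((351.8128662109375, 252.8037567138672), (45.545066833496094, 45.98612976074219), 137.1041717529297)
0.12 [ 0.49320013 -0.24972931] 3.842904341814574
0.124 [ 0.49320315 -0.24897133] 5.05994380323682
0.128 [ 0.49318947 -0.24822954] 6.787314037850592
[[354.84378328 252.32174519]] [[250.73519232 106.22074975]] (array([355.        , 252.33333333]), array([250.66666667, 105.66666667]))
```

```bash
cat > ov.py <<'E'
from fit import *
import sys
K2=[4,5,6,7]
f=lambda q:(lambda v:np.r_[v[K2].ravel(),v[[8+i for i in K2]].ravel()])(res([q[0],q[1],q[2],.028,q[3],q[4]]).reshape(16,2))
g=least_squares(f,[.57,.218,1.694,.029,.029]);q=g.x;print(q.round(4),f(q).reshape(2,4,2).round(1).tolist())
x,y,w=q[:3];R=np.array([[np.cos(w),-np.sin(w),0],[np.sin(w),np.cos(w),0],[0,0,1]])
tw=lambda L:np.array(L)@R.T+[x,y,0]
a=np.linspace(0,2*np.pi,60)
lines=[[sn(.13,-.158,0),sn(.13,.158,0),sn(0,.158,0),sn(0,-.158,0),sn(.13,-.158,0)]]
for yy in(-.053,.053): lines.append([sn(0,yy,.018),sn(.13,yy,.018)])
for s0 in(.022,.036):
    for yy in(-.017,.017): lines.append([sn(s0,yy,0),sn(s0,yy,.036)])
for yy,S0 in((-.104,q[3]),(.104,q[4])): lines.append([sn(S0+.0449+.044*np.cos(b),yy+.044*np.sin(b),.018) for b in a])
def draw(c,x0,y0,x1,y1,k):
    im=crop(c["frame"],x0,y0,x1,y1,k)
    for L in lines:
        p=((proj(c,tw(L))-[x0,y0]+.5)*k).astype(np.int32);cv2.polylines(im,[p],False,(0,255,0),1,cv2.LINE_AA)
    return im
A=draw(t,80,120,180,300,3.3);B=draw(s,260,225,430,384,2.6)
im=np.zeros((600,330+442+4,3),np.uint8);im[:A.shape[0],:A.shape[1]]=A;im[:B.shape[0],334:334+B.shape[1]]=B
cv2.imwrite("pics/"+sys.argv[1],im)
E
python3 ov.py ov1.png
```

```text
[0.5734 0.2181 1.6929 0.0297 0.0308] [[[-0.9, -1.3], [-1.5, 1.5], [-0.1, -0.5], [-1.1, 0.8]], [[-0.5, -1.0], [0.0, -2.1], [-0.5, 0.8], [-1.7, -0.0]]]
```

View pics/ov1.png

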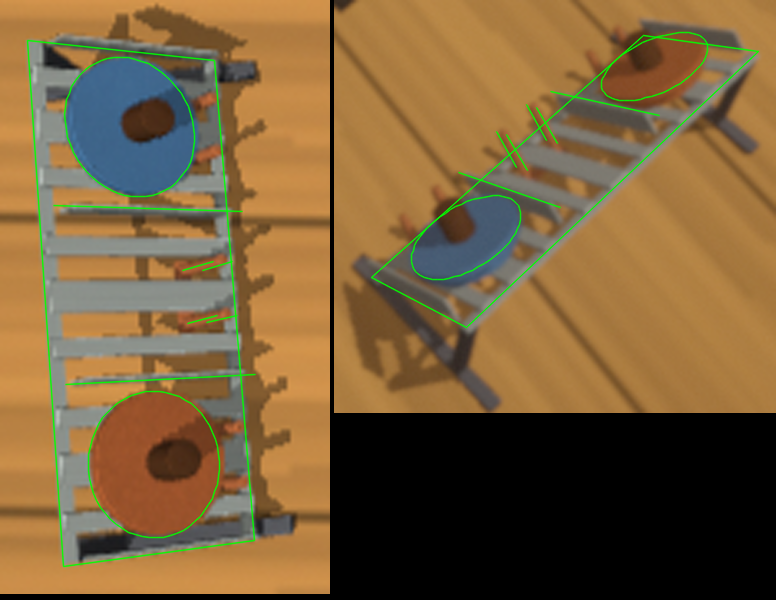

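The overlay fits in both views. The rack origin is about (0.573, 0.2185) with yaw 1.693 rad, and the empty bay is the middle one. The white lid's knob is at (0.4935, -0.2495), with its top at z about 0.150. Next I'll compute the moves.

```bash
cat > d.py <<'E'
import sys,numpy as np
from scipy.spatial.transform import Rotation as Ro
from cell import env
YAW=1.693
def delta(p):
    s=env.get_state();R=Ro.from_rotvec(s["orientation"]).as_matrix()
    phi=np.arctan2(R[1,0],R[0,0])
    print("t",round(s["t"],2),"pos",s["tool_pos"].round(4),"tilt",R[:,2].round(4),"shift cm",(R.T@(np.array(p)-s["tool_pos"])*100).round(2),"turn deg",round(-np.degrees(YAW-phi),2),"F",s["wrist_force"].round(2),"w",round(s["gripper_width"],4),"g",round(s["grasp_force"],2))
def rack(xr,zr,yr=0):  # rack coords -> world
    return [.573+np.cos(YAW)*xr-np.sin(YAW)*yr,.2185+np.sin(YAW)*xr+np.cos(YAW)*yr,zr]
if __name__=="__main__":
    a=[float(v) for v in sys.argv[2:]]
    delta(rack(*a) if sys.argv[1]=="r" else a)
E
python3 d.py w .4935 -.2495 .21
```

```text
t 0.5 pos [ 0.2615 -0.5676  0.2313] tilt [-0.  0. -1.] shift cm [ 34.38 -19.18   2.13] turn deg -72.26 F [-0.34 -0.58 -0.06] w 0.0852 g 0.0
```

Emit:
carry_out:
  plan:
    - [[4,-2.2,0,-8,0],[8,-4.4,0,-16,0],[12,-6.7,0.5,-24,0],[16,-9,1,-32,0],[20,-11.2,1,-40,0]]
  force: 40

```text
t: 1.0
tool_pos: [0.3968, -0.3803, 0.2207]
orientation: [-2.648, -1.689, -0.0]
wrist_force: [0.9, -0.7, 0.1]
gripper_width: 0.0853
grasp_force: 0.0
```

```bash
python3 d.py w .4935 -.2495 .18
```

```text
t 1.0 pos [ 0.3968 -0.3803  0.2207] tilt [-5.e-04  7.e-04 -1.e+00] shift cm [15.93  3.25  4.07] turn deg -31.95 F [ 0.87 -0.68  0.11] w 0.0853 g 0.0
```

Emit:
carry_out:
  plan:
    - [[3.5,0.7,1,-8,0],[7,1.4,2,-16,0],[11,2.3,3,-24,0],[15.5,3.2,4,-32,0],[15.5,3.2,4,-32,0]]

```text
t: 1.5
tool_pos: [0.4931, -0.2508, 0.1798]
orientation: [-2.075, -2.355, -0.003]
wrist_force: [0.4, 0.2, 0.6]
gripper_width: 0.085
grasp_force: 0.0
```

```bash
python3 d.py w .4935 -.2495 .128
```

```text
t 1.5 pos [ 0.4931 -0.2508  0.1798] tilt [-0.001   0.0031 -1.    ] shift cm [0.11 0.06 5.18] turn deg 0.23 F [0.4  0.22 0.56] w 0.085 g 0.0
```

Emit:
carry_out:
  plan:
    - [[0.1,0.05,1.5,0,0],[0.1,0.05,3,0,0],[0.1,0.05,4.5,0,0.2],[0.1,0.05,5.1,0,0.4],[0.1,0.05,5.1,0,0.5]]

```text
t: 2.0
tool_pos: [0.4903, -0.2548, 0.1283]
orientation: [-2.087, -2.344, 0.001]
wrist_force: [0.0, 0.1, -0.1]
gripper_width: 0.0438
grasp_force: 0.0
```

```bash
python3 d.py w .4935 -.2495 .128
python3 - <<'E'
from h import *
s=env.camera("scene");t=env.camera("top")
cv2.imwrite("pics/g1.png",np.hstack([crop(s["frame"],200,60,300,180,4),crop(t["frame"],310,200,410,320,4)]))
E
```

```text
t 2.0 pos [ 0.4903 -0.2548  0.1283] tilt [-0.0028  0.0019 -1.    ] shift cm [0.49 0.38 0.03] turn deg -0.36 F [ 0.03  0.15 -0.09] w 0.0438 g 0.0
```

View pics/g1.png

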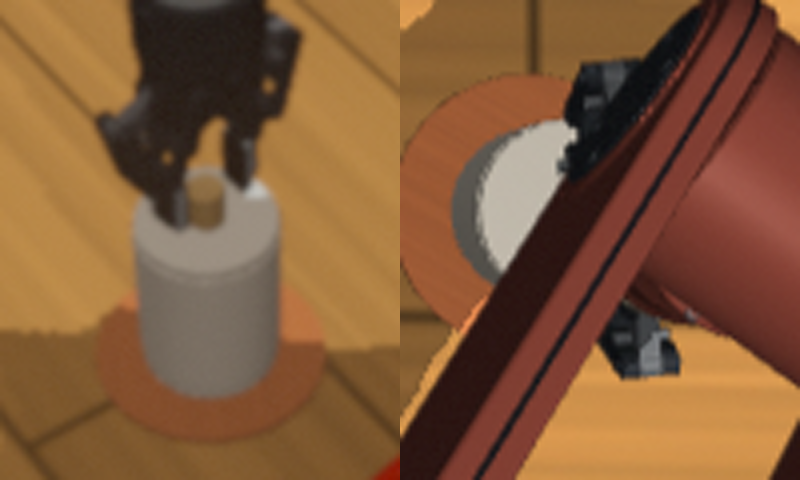

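The picture shows the fingers straddling the knob just above the disc, with the knob at (205,200), slightly off centre. I'll correct that and close.

Emit:
carry_out:
  plan:
    - [[0.3,0.2,0,0,0.5],[0.5,0.4,0,-0.3,0.5],[0.5,0.4,0,-0.3,0.6],[0.5,0.4,0,-0.3,0.8],[0.5,0.4,0,-0.3,1]]
  force: 30

```text
t: 2.6
tool_pos: [0.4954, -0.2492, 0.1308]
orientation: [2.08, 2.353, 0.0]
wrist_force: [-1.1, 1.3, 3.3]
gripper_width: 0.0228
grasp_force: 29.9
```

```bash
python3 d.py w .4935 -.2495 .128
```

```text
t 2.6 pos [ 0.4954 -0.2492  0.1308] tilt [ 5.e-04 -3.e-04 -1.e+00] shift cm [-0.   -0.2   0.28] turn deg 0.05 F [-1.11  1.28  3.29] w 0.0228 g 29.92
```

Emit:
carry_out:
  plan:
    - [[0,0,0,0,1],[0,0,0,0,1]]

```text
t: 2.8
tool_pos: [0.4954, -0.2492, 0.1308]
orientation: [2.08, 2.353, 0.0]
wrist_force: [-1.5, 2.1, 5.1]
gripper_width: 0.0227
grasp_force: 30.1
```

```bash
python3 d.py w .4935 -.2495 .128;  python3 - <<'E'
from h import *
s=env.camera("scene")
cv2.imwrite("pics/g2.png",crop(s["frame"],215,70,290,150,7))
E
```

```text
t 2.8 pos [ 0.4954 -0.2492  0.1308] tilt [ 6.e-04 -2.e-04 -1.e+00] shift cm [-0.   -0.2   0.28] turn deg 0.04 F [-1.47  2.12  5.08] w 0.0227 g 30.1
```

View pics/g2.png

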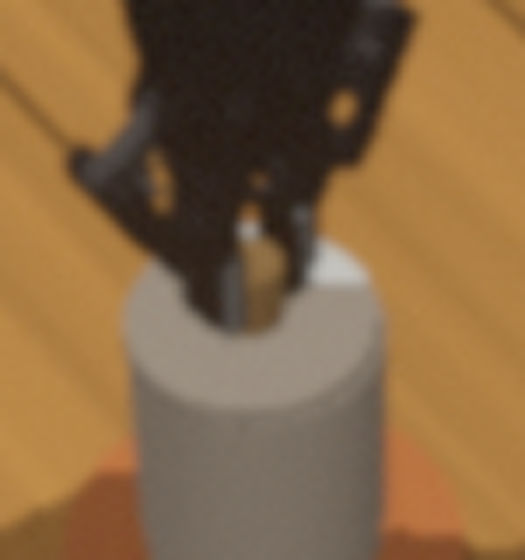

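The tips are touching the disc: the upward force is about 5 N, with tip and disc meeting at (235,325). I'll regrip about 7 mm higher so the knob can pivot 45° between the pads.

Emit:
carry_out:
  plan:
    - [[0,0,0,0,0.6],[0,0,0,0,0.6],[0,0,-1,0,0.6],[0,0,-1,0,0.6],[0,0,-1,0,0.65]]

```text
t: 3.35
tool_pos: [0.4955, -0.2495, 0.1409]
orientation: [2.08, 2.353, 0.0]
wrist_force: [-0.5, 0.1, 0.6]
gripper_width: 0.0298
grasp_force: 0.0
```

```bash
python3 d.py w .4935 -.2495 .138
```

```text
t 3.35 pos [ 0.4955 -0.2495  0.1409] tilt [ 1.e-03 -7.e-04 -1.e+00] shift cm [ 0.03 -0.2   0.29] turn deg 0.04 F [-0.48  0.07  0.6 ] w 0.0298 g 0.0
```

Emit:
carry_out:
  plan:
    - [[0,-0.1,0.5,0,0.65],[0,-0.2,1,0,0.65],[0,-0.2,1,0,0.65]]

```text
t: 3.65
tool_pos: [0.4923, -0.2489, 0.1288]
orientation: [-2.08, -2.352, 0.0]
wrist_force: [0.0, -0.9, 0.0]
gripper_width: 0.0298
grasp_force: 0.0
```

Emit:
carry_out:
  plan:
    - [[0,0,0.2,0,0.65],[0,0,0.2,0,0.65],[0,0,0.2,0,0.65]]

```text
t: 3.95
tool_pos: [0.4932, -0.2494, 0.1283]
orientation: [-2.081, -2.354, 0.0]
wrist_force: [0.5, 0.4, -0.1]
gripper_width: 0.0299
grasp_force: 0.0
```

Emit:
carry_out:
  plan:
    - [[0,0,0.2,0,0.65],[0,0,0.2,0,0.65],[0,0,0.2,0,0.65]]

```text
t: 4.25
tool_pos: [0.4932, -0.2494, 0.1262]
orientation: [-2.081, -2.354, 0.0]
wrist_force: [0.0, 0.4, -0.3]
gripper_width: 0.03
grasp_force: 0.0
```

Emit:
carry_out:
  plan:
    - [[0,0,0.2,0,0.65],[0,0,0.2,0,0.65],[0,0,0.2,0,0.65]]

```text
t: 4.55
tool_pos: [0.4931, -0.2494, 0.1242]
orientation: [-2.081, -2.353, 0.0]
wrist_force: [0.4, -0.3, 0.9]
gripper_width: 0.0303
grasp_force: 0.0
```

Emit:
carry_out:
  plan:
    - [[0,0,-0.4,0,0.65],[0,0,-0.75,0,0.65],[0,0,-0.75,0,0.75],[0,0,-0.75,0,0.9],[0,0,-0.75,0,1]]
  force: 30

```text
t: 5.05
tool_pos: [0.4938, -0.2498, 0.1331]
orientation: [2.08, 2.352, 0.0]
wrist_force: [-1.4, 1.5, 6.6]
gripper_width: 0.0227
grasp_force: 29.7
```

Emit:
carry_out:
  plan:
    - [[0,0,-0.5,0,1],[0,0,-1.5,0,1],[0,0,-3,0,1],[0,0,-5,0,1],[0,0,-6,0,1]]

```text
t: 5.55
tool_pos: [0.4941, -0.2501, 0.1947]
orientation: [2.079, 2.351, 0.001]
wrist_force: [0.5, 0.2, -1.6]
gripper_width: 0.0227
grasp_force: 29.7
```

```bash
python3 d.py r -.10 .20;  python3 - <<'E'
from h import *
s=env.camera("scene");t=env.camera("top")
cv2.imwrite("pics/g3.png",crop(s["frame"],190,30,310,180,4))
E
```

```text
t 5.55 pos [ 0.4941 -0.2501  0.1947] tilt [ 0.0028 -0.0019 -1.    ] shift cm [35.54 13.56 -0.58] turn deg 0.04 F [ 0.48  0.16 -1.56] w 0.0227 g 29.74
```

View pics/g3.png

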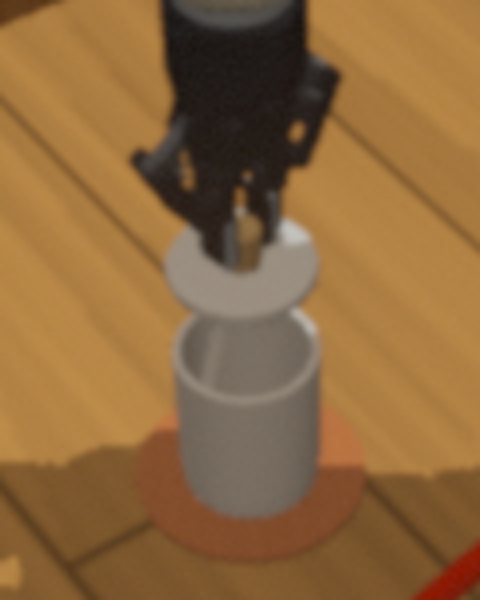

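The lid is held level (disc at (242,265)) and clear of the crock, which is upright. Next I'll carry it over the rack.

```bash
python3 d.py r .007 .20
```

```text
t 5.65 pos [ 0.4945 -0.2503  0.1946] tilt [ 0.0038 -0.0027 -1.    ] shift cm [46.26 13.54 -0.64] turn deg 0.04 F [-0.17 -0.01 -1.23] w 0.0227 g 29.75
```

Emit:
carry_out:
  plan:
    - [[2,0.6,0,0,1],[5.5,1.6,-0.5,0,1],[9.5,2.8,-0.6,0,1],[13.5,4,-0.6,0,1],[17.5,5.2,-0.6,0,1]]

```text
t: 6.15
tool_pos: [0.5229, -0.0678, 0.1971]
orientation: [-2.081, -2.352, 0.001]
wrist_force: [0.9, 0.9, -1.5]
gripper_width: 0.0226
grasp_force: 29.7
```

Emit:
carry_out:
  plan:
    - [[4,1.2,0,0,1],[8,2.4,0,0,1],[12,3.6,0,0,1],[16,4.8,0,0,1],[20,5.9,0,0,1]]

```text
t: 6.65
tool_pos: [0.557, 0.138, 0.1969]
orientation: [-2.08, -2.353, 0.001]
wrist_force: [1.3, 0.5, -2.1]
gripper_width: 0.0227
grasp_force: 29.7
```

Emit:
carry_out:
  plan:
    - [[3.5,1,0,0,1],[6,1.7,0,0,1],[7.5,2.1,0,0,1],[7.5,2.1,0,0,1],[7.5,2.1,0,0,1]]

```text
t: 7.15
tool_pos: [0.5687, 0.2127, 0.1971]
orientation: [-2.08, -2.354, 0.002]
wrist_force: [-0.6, -1.0, -2.4]
gripper_width: 0.0224
grasp_force: 29.8
```

```bash
python3 d.py r .007 .16
```

```text
t 7.15 pos [0.5687 0.2127 0.1971] tilt [-0.0012 -0.001  -1.    ] shift cm [1.23 0.51 3.71] turn deg 0.06 F [-0.59 -1.04 -2.36] w 0.0224 g 29.75
```

Emit:
carry_out:
  plan:
    - [[0.6,0.3,1,0,1],[1.2,0.5,2,0,1],[1.2,0.5,3,0,1],[1.2,0.5,3.7,0,1],[1.2,0.5,3.7,0,1]]
  force: 20

```text
t: 7.65
tool_pos: [0.5713, 0.2252, 0.1586]
orientation: [-2.08, -2.352, 0.005]
wrist_force: [-0.8, -0.4, -1.5]
gripper_width: 0.0224
grasp_force: 29.7
```

```bash
python3 d.py r .007 .142;  python3 - <<'E'
from h import *
s=env.camera("scene");t=env.camera("top")
cv2.imwrite("pics/g4.png",np.hstack([crop(s["frame"],270,180,420,330,2.8),crop(t["frame"],80,120,200,270,2.8)]))
E
```

```text
t 7.65 pos [0.5713 0.2252 0.1586] tilt [-0.0035 -0.001  -1.    ] shift cm [0.01 0.09 1.66] turn deg 0.02 F [-0.85 -0.42 -1.54] w 0.0224 g 29.72
```

View pics/g4.png

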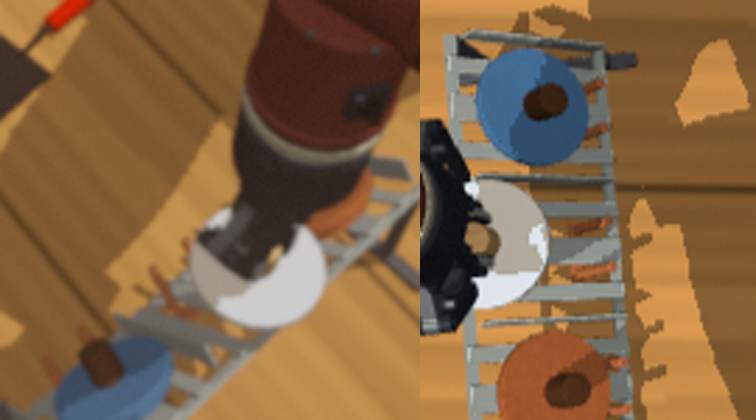

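The lid is level above the middle bay, its disc at (265,265) in the scene and overhanging the top bar, centred between the neighbours. I'll lower it until it touches the top edge.

Emit:
carry_out:
  plan:
    - [[0,0.1,0.5,0,1],[0,0.1,0.9,0,1],[0,0.1,1.2,0,1],[0,0.1,1.2,0,1]]

```text
t: 8.15
tool_pos: [0.5731, 0.2259, 0.1481]
orientation: [-2.08, -2.353, 0.002]
wrist_force: [0.0, -0.3, -2.8]
gripper_width: 0.0229
grasp_force: 29.8
```

Emit:
carry_out:
  plan:
    - [[0,0,0.2,0,1],[0,0,0.4,0,1],[0,0,0.4,0,1]]

```text
t: 8.45
tool_pos: [0.5734, 0.2259, 0.1445]
orientation: [-2.081, -2.353, 0.001]
wrist_force: [-0.9, 0.3, -2.7]
gripper_width: 0.023
grasp_force: 29.8
```

Emit:
carry_out:
  plan:
    - [[0,0,0.2,0,1],[0,0,0.4,0,1],[0,0,0.4,0,1]]

```text
t: 8.75
tool_pos: [0.5733, 0.2259, 0.1404]
orientation: [-2.081, -2.353, 0.001]
wrist_force: [0.1, -0.9, -2.1]
gripper_width: 0.0224
grasp_force: 29.8
```

Emit:
carry_out:
  plan:
    - [[0,-0.1,0.2,0,1],[0,-0.1,0.4,0,1],[0,-0.1,0.4,0,1]]

```text
t: 9.05
tool_pos: [0.573, 0.2253, 0.1379]
orientation: [2.08, 2.353, 0.0]
wrist_force: [-2.1, -2.8, 4.6]
gripper_width: 0.0226
grasp_force: 30.4
```

Emit:
carry_out:
  plan:
    - [[0,0,0.2,0,1],[0,0,0.4,0,1],[0,0,0.4,0,1]]

```text
t: 9.35
tool_pos: [0.5746, 0.2246, 0.1357]
orientation: [2.078, 2.35, 0.003]
wrist_force: [-1.6, -6.6, 11.1]
gripper_width: 0.0223
grasp_force: 31.5
```

Contact with the top edge is at TCP z of about 0.138. Now I'll roll the lid about that edge, backing off in x while descending.

Emit:
carry_out:
  plan:
    - [[-0.2,0,0,0,1],[-0.3,0,0.1,0,1],[-0.5,0,0.2,0,1],[-0.5,0,0.2,0,1]]
  force: 20

```text
t: 9.75
tool_pos: [0.5746, 0.2208, 0.1324]
orientation: [2.08, 2.351, 0.004]
wrist_force: [0.9, -1.4, 5.4]
gripper_width: 0.0231
grasp_force: 31.1
```

```bash
python3 d.py r .000 .13; python3 -c "
from cell import env;s=env.get_state();print(s['torque'])"
```

```text
t 9.75 pos [0.5746 0.2208 0.1324] tilt [ 3.6e-03  5.0e-04 -1.0e+00] shift cm [-0.21 -0.19  0.24] turn deg 0.01 F [ 0.92 -1.43  5.41] w 0.0231 g 31.11
[-0.07468395 -0.20394666 -0.06258748]
```

Emit:
carry_out:
  plan:
    - [[-0.1,-0.05,0.1,0,1],[-0.25,-0.1,0.3,0,1],[-0.4,-0.2,0.5,0,1],[-0.55,-0.2,0.6,0,1],[-0.55,-0.2,0.6,0,1]]

```text
t: 10.25
tool_pos: [0.573, 0.215, 0.1256]
orientation: [2.08, 2.352, 0.003]
wrist_force: [3.5, -2.0, 4.3]
gripper_width: 0.0226
grasp_force: 31.6
```

Emit:
carry_out:
  plan:
    - [[-0.1,0,0.2,0,1],[-0.2,0,0.4,0,1],[-0.3,0,0.6,0,1],[-0.35,0,0.75,0,1],[-0.35,0,0.75,0,1]]

```text
t: 10.75
tool_pos: [0.5728, 0.2111, 0.1175]
orientation: [2.08, 2.353, -0.0]
wrist_force: [2.4, -4.7, 5.2]
gripper_width: 0.0225
grasp_force: 32.2
```

```bash
python3 d.py r -.009 .106; python3 -c "
from cell import env;s=env.get_state();print(s['torque'])"
```

```text
t 10.75 pos [0.5728 0.2111 0.1175] tilt [ 8.e-04 -8.e-04 -1.e+00] shift cm [-0.17  0.11  1.15] turn deg 0.02 F [ 2.44 -4.66  5.2 ] w 0.0225 g 32.24
[-0.52572719 -0.47912672 -0.12530153]
```

Emit:
carry_out:
  plan:
    - [[-0.05,0.05,0.2,0,1],[-0.1,0.1,0.4,0,1],[-0.15,0.1,0.6,0,1],[-0.2,0.1,0.8,0,1],[-0.2,0.1,0.8,0,1]]

```text
t: 11.25
tool_pos: [0.5735, 0.2092, 0.1092]
orientation: [2.081, 2.353, -0.002]
wrist_force: [2.5, -5.2, 4.9]
gripper_width: 0.0226
grasp_force: 33.1
```

```bash
python3 d.py r -.009 .106;  python3 - <<'E'
from h import *
s=env.camera("scene");t=env.camera("top")
cv2.imwrite("pics/g5.png",np.hstack([crop(s["frame"],270,200,400,340,3),crop(t["frame"],80,130,200,270,3)]))
E
```

```text
t 11.25 pos [0.5735 0.2092 0.1092] tilt [-3.0e-04 -1.1e-03 -1.0e+00] shift cm [0.03 0.06 0.32] turn deg 0.03 F [ 2.54 -5.23  4.9 ] w 0.0226 g 33.11
```

View pics/g5.png

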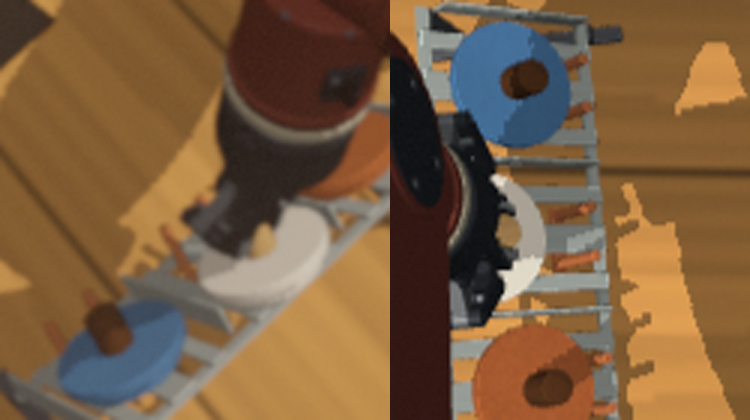

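The lid now leans almost like the blue one (scene (265,265)), above the prongs at (175,250). Next I'll slide it down the slope, feeling for the prongs.

Emit:
carry_out:
  plan:
    - [[-0.2,0,0.3,0,1],[-0.45,0,0.55,0,1],[-0.7,0,0.8,0,1],[-0.95,0,1.05,0,1],[-0.95,0,1.05,0,1]]

```text
t: 11.85
tool_pos: [0.5749, 0.1999, 0.0992]
orientation: [2.081, 2.353, -0.0]
wrist_force: [1.9, -4.2, 6.1]
gripper_width: 0.0225
grasp_force: 33.3
```

```bash
python3 d.py r -.0228 .0939; python3 -c "
from cell import env;s=env.get_state();print(s['torque'])"
```

```text
t 11.85 pos [0.5749 0.1999 0.0992] tilt [ 3.e-04 -6.e-04 -1.e+00] shift cm [-0.41  0.04  0.53] turn deg 0.03 F [ 1.93 -4.22  6.07] w 0.0225 g 33.31
[-0.48233136 -0.29818955 -0.00304605]
```

Emit:
carry_out:
  plan:
    - [[-0.1,0,0.1,0,1],[-0.2,0,0.2,0,1],[-0.3,0,0.3,0,1],[-0.3,0,0.3,0,1]]

```text
t: 12.25
tool_pos: [0.5753, 0.1973, 0.0965]
orientation: [2.081, 2.353, 0.0]
wrist_force: [2.2, -3.1, 7.5]
gripper_width: 0.0222
grasp_force: 33.5
```

Emit:
carry_out:
  plan:
    - [[-0.1,0,0.1,0,1],[-0.2,0,0.2,0,1],[-0.2,0,0.2,0,1]]

```text
t: 12.55
tool_pos: [0.5756, 0.1953, 0.0945]
orientation: [2.08, 2.353, 0.0]
wrist_force: [1.2, -2.9, 6.2]
gripper_width: 0.0228
grasp_force: 33.5
```

Emit:
carry_out:
  plan:
    - [[-0.1,0,0.1,0,1],[-0.2,0,0.2,0,1],[-0.2,0,0.2,0,1]]

```text
t: 12.85
tool_pos: [0.5758, 0.1933, 0.0925]
orientation: [2.08, 2.353, 0.0]
wrist_force: [0.9, -3.4, 7.4]
gripper_width: 0.0227
grasp_force: 33.5
```

Emit:
carry_out:
  plan:
    - [[-0.1,0,0.1,0,1],[-0.2,0,0.2,0,1],[-0.2,0,0.2,0,1]]

```text
t: 13.15
tool_pos: [0.5761, 0.1914, 0.0905]
orientation: [2.08, 2.353, 0.0]
wrist_force: [0.3, -3.4, 7.0]
gripper_width: 0.0227
grasp_force: 33.5
```

Emit:
carry_out:
  plan:
    - [[-0.1,0,0.1,0,1],[-0.2,0,0.2,0,1],[-0.2,0,0.2,0,1]]

```text
t: 13.45
tool_pos: [0.5764, 0.1906, 0.0897]
orientation: [-2.081, -2.353, -0.003]
wrist_force: [-2.2, 0.2, 13.7]
gripper_width: 0.0226
grasp_force: 34.1
```

The lid has met a prong: about +7 N upslope, with -2.5 N sideways, so it is resting only on the +X prong. I'll shift slightly towards -X so it sits on both.

Emit:
carry_out:
  plan:
    - [[0,-0.05,0,0,1],[0,-0.1,0,0,1],[0,-0.1,0,0,1]]

```text
t: 13.75
tool_pos: [0.5763, 0.1906, 0.0897]
orientation: [2.08, 2.353, 0.006]
wrist_force: [1.0, -0.0, 10.8]
gripper_width: 0.0225
grasp_force: 33.7
```

Emit:
carry_out:
  plan:
    - [[0,-0.05,0,0,1],[0,-0.1,0,0,1],[0,-0.1,0,0,1]]

```text
t: 14.05
tool_pos: [0.5761, 0.1906, 0.0898]
orientation: [2.079, 2.352, 0.008]
wrist_force: [3.8, 1.2, 8.1]
gripper_width: 0.0227
grasp_force: 33.6
```

The force reverses without the lid moving, so it is nested on both prongs. I'll return to the neutral point, then release gently.

Emit:
carry_out:
  plan:
    - [[0,0.05,0,0,1],[0,0.1,0,0,1],[0,0.1,0,0,1]]

```text
t: 14.35
tool_pos: [0.5762, 0.1906, 0.0898]
orientation: [2.08, 2.353, 0.005]
wrist_force: [0.2, 0.7, 12.5]
gripper_width: 0.0227
grasp_force: 33.9
```

Emit:
carry_out:
  plan:
    - [[0,0,0,0,0.7],[0,0,0,0,0.65],[0,0,0,0,0.6],[0,0,0,0,0.5],[0,0,0,0,0.5]]

```text
t: 14.85
tool_pos: [0.5744, 0.1893, 0.0871]
orientation: [-2.08, -2.353, 0.002]
wrist_force: [-0.1, 1.0, -0.8]
gripper_width: 0.0425
grasp_force: 0.0
```

```bash
python3 d.py r -.028 .09
```

```text
t 14.85 pos [0.5744 0.1893 0.0871] tilt [-1.4e-03 -1.0e-04 -1.0e+00] shift cm [ 0.11  0.21 -0.29] turn deg 0.04 F [-0.11  1.04 -0.81] w 0.0425 g 0.0
```

The lid is free of the fingers and the wrist force is near zero. I'll retreat straight up.

Emit:
carry_out:
  plan:
    - [[0,0.2,-1,0,0.5],[0,0.2,-3,0,0.5],[0,0.2,-6,0,0.5],[0,0.2,-10,0,0.5],[0,0.2,-14,0,0.5]]

```text
t: 15.35
tool_pos: [0.5767, 0.1895, 0.2296]
orientation: [-2.081, -2.353, 0.001]
wrist_force: [1.8, 0.6, 0.3]
gripper_width: 0.0426
grasp_force: 0.0
```

Emit:
carry_out:
  plan:
    - [[-3,0,-1,0,0.5],[-8,0,-1,0,0.5],[-12,0,-1,0,0.5],[-16,0,-1,0,0.5],[-20,0,-1,0,0.5]]

```text
t: 15.85
tool_pos: [0.6017, -0.0104, 0.2389]
orientation: [2.08, 2.353, 0.001]
wrist_force: [0.7, -0.6, -1.1]
gripper_width: 0.0425
grasp_force: 0.0
```

```bash
python3 d.py r -.028 .09
python3 - <<'E'
from h import *
s=env.camera("scene");t=env.camera("top")
cv2.imwrite("pics/g6.png",np.hstack([crop(s["frame"],260,220,430,370,2.6),crop(t["frame"],80,125,200,275,2.6)]))
E
```

```text
t 15.85 pos [ 0.6017 -0.0104  0.2389] tilt [ 1.2e-03 -1.0e-04 -1.0e+00] shift cm [20.28 -0.06 14.89] turn deg 0.05 F [ 0.69 -0.61 -1.11] w 0.0425 g 0.0
```

View pics/g6.png

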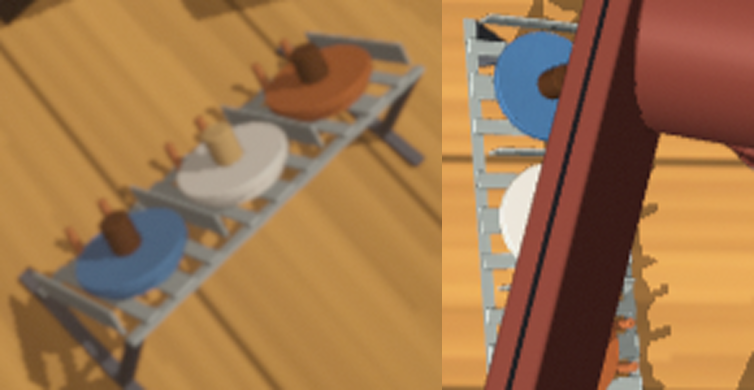

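The white lid at (232,165) is seated and parallel to the blue and terracotta lids, knob outwards, resting on both prongs. I'm handing it in.

```bash
python3 -c "
from cell import env;print(env.finish_job())"
```

```text
the job is handed in; nothing more can be done
None
```

The white lid is off the crock and standing in the empty middle bay, on both prongs and leaning back with its knob outwards like its neighbours; I handed the job in after about 16 s of robot time, and no verdict was shown.

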